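# Check a skin tester on its sprung pad

## Robot

A 6-joint arm with a two-finger parallel gripper is mounted at the origin on the work surface. World frame = base frame: x ahead of the robot, y to its left, z up, the work surface at z = 0. Lengths are in m, angles in rad, forces in N, time in s.
With the tool pointing down it reaches from about 0.35 to 0.775 m from the base axis. Payload 5.5 kg.
Tool frame: the origin (TCP) lies between the finger pads; the fingertips stand 19 mm ahead of it and the grasp point (between the pads) is the TCP; z points along the fingers, x is the direction in which the jaws open and shut, and the axes are right-handed (so a half turn about z gives the same grasp; the last joint's range is limited). The gripper opens to 85 mm and grips with 20 to 120 N. Pads are 22 mm wide; open, the fingers measure 114 mm over their backs; the gripper's body (76 mm by 85 mm) begins 54 mm behind the grasp point. The pads swing forward as they close: fully open they stand 13 mm farther back than shut.
Start: joints at [-1.373, 0.313, 0.046, 1.304, 0, 1.431], TCP at [0.191, -0.543, 0.25] pointing down, gripper open.
Joint ranges: [-2.76, 2.76], [-0.86, 1.69], [-1.03, 1.26], [-2.2, 2.34], [-1.47, 1.5], [-3.14, 3.14]. Speed limits (rad/s): [2.57, 2.57, 3.14, 3.14, 3.14, 3.14].

## Interface

Orientations are given as a unit quaternion [w, x, y, z].
In Python, from workcell import env gives the robot as it stands. The module is installed in compiled form; this text tells all that it offers.
- The arm moves only by the tool carry_out, never from a script. Its argument "steps" is a list of rows, each a list of 7 numbers: the gripper command: -1 is shut, 1 is fully open, values between are in proportion, then the shift along the tool's x, y, z in m, then the turn, a rotation vector about the tool's x, y, z in rad. A call has 1 to 20 rows; each row shifts and turns the commanded pose from where the row before left it, along the tool's axes as they then stand; what a row does not reach is not made up. A row lasts 1/8 s, in which the tool goes at most 62.5 mm and 10.7 degrees, less where a joint would pass 70% of its speed; a pose out of reach is approached as far as the arm can. A call with a gripper value outside its range is refused whole. The fingers move at their own pace and stop on an object; "grip_force" is the grip in N (left out, the last holds). Time passes only in rows, so rows that do not move let the fingers close. It gives the time, the measured TCP pose, the force and the opening at its end, in the units of the state.
- env.get_state(): the state, without advancing time (a new reading comes with each control period).
- env.read_camera(name): name is "scene" or "side" or "wrist"; returns a dict with "color" (420x560x3 uint8, red, green, blue), "K" (3x3 intrinsics, pixels), "R" (3x3) and "t" (3): a world point X has camera coordinates R X + t. Camera axes: x right, y down, z forward; pixel columns grow to the right and rows downward; lengths in m; the calibration is good to about 2 mm. A picture is of the moment at which its call begins. There is no depth.
- env.hand_in(): hands the job in, once; it reports no verdict.
The state is a dict: "clock": time; "joint_pos": joint angles; "qvel": joint speeds; "tau": joint torques, N m; "tcp_pos": TCP position; "orientation": TCP orientation; "wrist_force": force on the tool from outside, world axes, zero at the start; "ft_torque": the same for the moment, N m; "finger_gap": finger opening in m.
Only numpy, scipy, OpenCV 4.12 (cv2) and the standard library are available. Lean on these libraries where they do the work, as an engineer would, in place of code of your own. Each camera call takes 0.05 s, during which the arm holds its last target. There are 200 camera calls.

## Task

Check the skin tester: lift it straight out of its cup, bring its round steel head in under the cover of the sloped check stand with the neck running up the slot, and press the head's face gently and squarely onto the middle of the sprung pad so that the pad sinks about half-way (about 3 N), with the tester not leaning on the cover. Finish while holding it like that in the gripper, still pressed and still; leave the other things on the tiles where they are.

Things in the scene. Friction and masses are not known exactly. Their poses are not given: they have to be found in the camera images.
- tester: skin tester, 150 mm tall, 80 g: white handle 30 (its x) x 22 (its y) x 95 mm, small dark screen on -x; steel neck 10 mm across; flat round steel head 28 mm across, 8 mm thick. Origin: centre of the head's under-face; z along the handle: head 0-8, neck 8-57, handle 55-150 mm. It starts standing head down, loose in the cup, about 2 mm play all round
- tester_grip (a point): point on the tester's axis 105 mm above its face, about the middle of the handle: the place to grip, across the 22 mm width (the tester's y). Same axes as the tester
- tester_face (a point): centre of the flat under-face of the tester's head, which must touch the pad. Same axes as the tester
- holder: the cup that the tester stands in: white plastic tube fixed to the tiles, 40 mm outside, 32 mm inside, rim 45 mm above the tiles, inner floor at 5 mm, on a foot disc 72 mm across. Origin at the centre of its underside
- stand: check stand, white plastic, fixed to the tiles, base 130 x 100 mm, under 110 mm high at its far side. Origin: centre of its underside; its x axis is level, from the low open front to the high closed back. Deck, pad and cover rise along x at 20 degrees; the pad's centre lies 60 mm above the origin
- hood: the stand's fixed cover: white roof 4 mm thick, 100 mm wide, side walls 92 mm apart, back wall 51 mm past the pad's centre, underside 24 mm above the raised pad. A slot 20 mm wide runs from the open front edge (50 mm before the pad's centre) to 15 mm past that centre. Origin: centre of the raised pad's top; x up the slope along the slot, y across, z square to the slope, leaning to the open front
- slot_mouth (a point): middle of the slot's open end at the front edge of the cover, level with the roof's underside, 24 mm above the plane of the pad's top and 50 mm before the pad's centre. Axes as the cover's: x up the slope along the slot, y across, z square to the slope
- pad_mark (a point): centre of the small dark ring that marks the middle of the pad's top, seen through the slot; the pad is a round aluminium disc 34 mm across whose top stands 9 mm above the deck. The point sinks with the pad. Axes as the cover's; z is square to the pad, 20 degrees from vertical
- pad (a joint): how far the pad is pushed in square to the slope, m: 0 is up, 0.008 is the hard stop. Spring: 0.6 N to start, then 0.6 N per mm (3 N at 4 mm, 5.4 N at the stop)
- case: white plastic thermometer case lying on the tiles, 150 x 30 x 18 mm, long along its x, loose; leave alone. Origin: centre of its underside
- dish: round beige ceramic dish, 110 mm across, 24 mm high, loose; leave alone. Origin: centre of its underside
- tweezer: chrome tweezer lying on the tiles, about 105 mm long along its x, 7 mm high, loose; leave alone. Origin: near its middle, at its underside
- organizer: orange plastic pill organizer with seven flip lids in a row, 45 x 160 x 25 mm, long along its y, loose; leave alone. Origin: centre of its underside
- cream: closed white cream jar, 60 mm across, 55 mm tall, loose; leave alone. Origin: centre of its underside

How it is judged:
On the way, in this order (a step that is already met when the one before it is completed fails the run):
1. the tester is lifted clear of its cup (z of tester_face in the frame of holder above 0.045 m and contact force between the fingers and tester above 1 N), for 0.1 s.
2. its head is in under the cover, neck in the slot (x of tester_face in the frame of slot_mouth between 0.015 and 0.065 m and y of tester_face in the frame of slot_mouth between -0.012 and 0.012 m and z of tester_face in the frame of slot_mouth between -0.035 and -0.005 m), for 0.05 s.
At the end, for the whole second after the job is handed in: Tester gripped and still (under 20 mm/s); face on the pad with 1 to 6 N, pad 1.5 to 7 mm down; face centre within 6 mm of the mark along and across the slot; within 0.12 rad of square to the pad; under 0.8 N on the cover (value of joint pad between 0.0015 and 0.007 m and contact force between tester and pad between 1 and 6 N and x of tester_face in the frame of pad_mark between -0.006 and 0.006 m and y of tester_face in the frame of pad_mark between -0.006 and 0.006 m and angle between the z axis of tester and the z axis of pad_mark, either way round below 0.12 rad and contact force between tester and hood below 0.8 N and contact force between the fingers and tester above 1 N and linear speed of tester below 0.02 m/s); the arm keeps its last pose, push and grip.
It fails at once if the pad is pressed hard (over 15 N) (contact force between tester and pad above 15 N).
It fails at once if the tester is forced against the cover (over 20 N) (contact force between tester and hood above 20 N).
It fails at once if another thing on the tiles is moved more than 20 mm (distance of any of case, dish, tweezer, organizer, cream from where it was at the start of the episode above 0.02 m).
It also fails if it takes over 48 s, if anything falls off the work surface, if the arm or the gripper's body presses on something with over 40 N, if the wrist force passes 120 N, or if a joint passes its speed limit or range.

## Working session

There is one attempt and no reset: what is moved stays moved. The work goes in short steps, Python scripts to look and compute and a tool call to move; the robot and the scene stay as the last step left them, time stands still between calls to the robot, and variables do not carry over. Pictures are saved under pics/ and viewed, about 8 in all and at most 12, crops included, and the job is handed in when it is done.

Besides the shell and the picture viewer there is one more tool, called by a JSON object that holds its "op" and its "data", one argument or row to a line. carry_out: Moves the arm, as the interface text tells. Its arguments: {"type":"object","properties":{"steps":{"type":"array","items":{"type":"array","items":{"type":"number"}}},"grip_force":{"type":"number"}},"required":["steps"]}

```bash
mkdir -p pics; cat > h.py <<'E'
import numpy as np, cv2
from workcell import env
def cam(n):
    c=env.read_camera(n); return c
def ray(c,u,v):
    K,R,t=map(np.array,(c["K"],c["R"],c["t"])); d=R.T@np.linalg.solve(K,[u,v,1.]); return -R.T@t,d/np.linalg.norm(d)
def onz(c,u,v,z):
    o,d=ray(c,u,v); return o+d*(z-o[2])/d[2]
def proj(c,X):
    p=np.array(c["K"])@(np.array(c["R"])@np.array(X)+np.array(c["t"])); return p[:2]/p[2]
def meet(r1,r2):
    (a,d),(b,e)=r1,r2; s=np.linalg.lstsq(np.c_[d,-e],b-a,rcond=None)[0]; p,q=a+s[0]*d,b+s[1]*e
    return (p+q)/2,np.linalg.norm(p-q)
def save(n,img): cv2.imwrite("pics/"+n,img[:,:,::-1])
E
python3 - <<'E'
from h import *
import pickle
cs={n:cam(n) for n in("scene","side","wrist")}
pickle.dump(cs,open("c0.pkl","wb"))
for n in cs: save(n+"0.png",cs[n]["color"]); o,d=ray(cs[n],280,210); print(n,o,d)
print(env.get_state())
E
```

```text
scene [ 0.96196646 -0.54431442  0.8005172 ] [-0.39447272  0.57206389 -0.71912043]
side [0.44849326 0.62634153 0.62133794] [ 0.15585564 -0.76058213 -0.63025696]
wrist [ 0.25929389 -0.51892552  0.37300996] [-0.25136    -0.09689638 -0.96303128]
{'clock': 0.15, 'joint_pos': array([-1.37257990e+00,  3.13827992e-01,  4.52664707e-02,  1.30357053e+00,
        3.52412787e-05,  1.43117201e+00]), 'qvel': array([-0.00010934, -0.00178526,  0.00272154,  0.00107274, -0.00132028,
        0.00086784]), 'tau': array([ 2.83232584e-03, -4.81063020e+01,  2.98816484e+01,  1.39248531e-02,
       -5.87679597e-05,  7.58938171e-06]), 'tcp_pos': array([ 0.19050566, -0.54217442,  0.24962448]), 'orientation': array([-4.71034800e-04,  8.15919740e-01, -5.78164796e-01, -4.73792390e-04]), 'wrist_force': array([-0.01221499, -0.10048483, -1.00872739]), 'ft_torque': array([0.02672829, 0.01250446, 0.02164962]), 'finger_gap': 0.08556589055181703}
```

View pics/scene0.png

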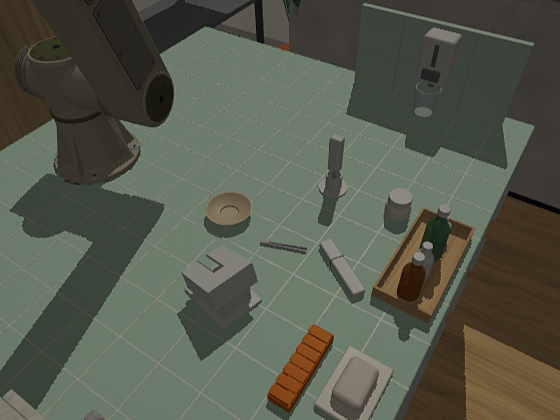

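View pics/side0.png

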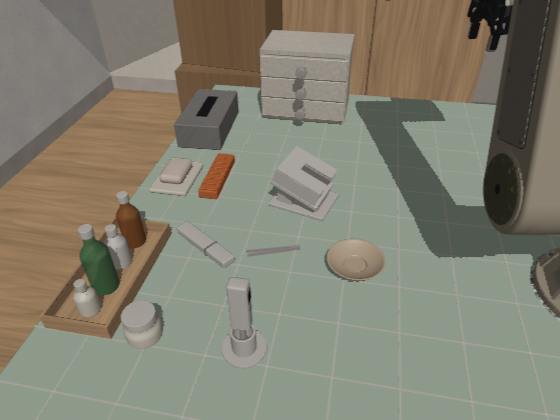

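The scene view shows the tester at about (335,160) in its cup at (333,187) and the stand at about (220,285). The side view shows the tester at (240,310), its cup foot at (244,348) and the stand at (305,183). Next I'll enlarge both things in both views.

```bash
python3 - <<'E'
from h import *
import pickle
cs=pickle.load(open("c0.pkl","rb"))
def cr(n,u,v,w,h,s): 
    return cv2.resize(cs[n]["color"][v:v+h,u:u+w],None,fx=s,fy=s,interpolation=cv2.INTER_CUBIC)
# tiles 400x300 : 100x75 at 4x
t=np.vstack([np.hstack([cr("scene",170,240,100,85,4)[:300],cr("side",260,145,100,75,4)]),
 np.hstack([cr("scene",285,125,100,75,4),cr("side",195,272,100,95,4)[:300]])])
save("crops.png",t)
E
```

```text
(no output)
```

View pics/crops.png

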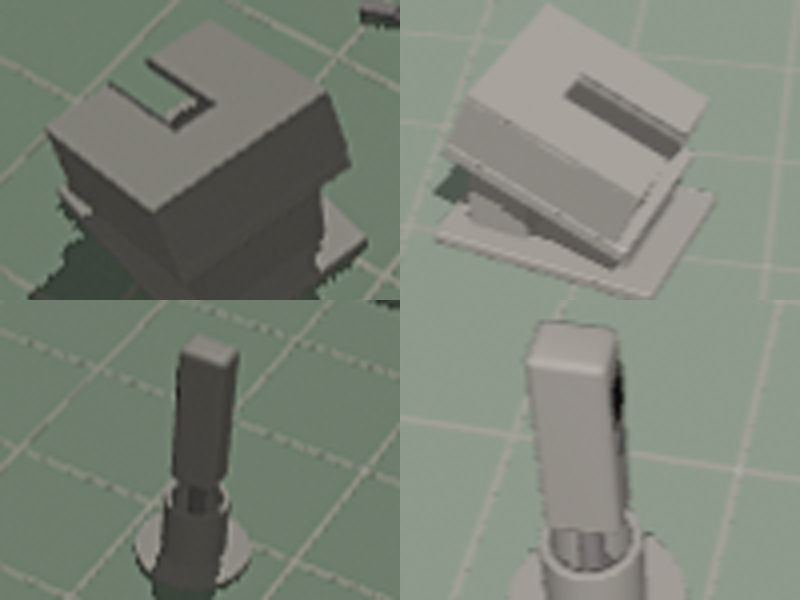

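Crop reading. For the stand, top-left and top-right tiles, the roof corners are clear and the slot opens towards -x (right in the side view). For the tester, bottom tiles, the handle top is visible and the screen is on the side view's right edge. I'll triangulate these.

```bash
python3 - <<'E'
from h import *
import pickle
cs=pickle.load(open("c0.pkl","rb")); S,T=cs["scene"],cs["side"]
def m(a,b,oa,ob):
    return meet(ray(S,oa[0]+a[0]/4,oa[1]+a[1]/4),ray(T,ob[0]+b[0]/4,ob[1]+b[1]/4))
o1,o2=(169.6,239.6),(259.6,144.6)
P={}
for k,a,b in [("A",(47,130),(308,100)),("B",(210,20),(240,205)),("C",(157,210),(147,3)),("D",(327,93),(68,97))]:
    P[k],e=m(a,b,o1,o2); print(k,P[k].round(4),"gap",round(e,4))
A,B,C,D=[P[k] for k in "ABCD"]
print("lens AB CD AC BD",[np.linalg.norm(x).round(4) for x in (A-B,C-D,A-C,B-D)])
x=(C+D-A-B)/2;x/=np.linalg.norm(x);y=(B+D-A-C)/2;y/=np.linalg.norm(y);z=np.cross(x,y)
print("x",x,"y",y,"z",z,"slope",np.degrees(np.arcsin(x[2])),"yaw",np.degrees(np.arctan2(x[1],x[0])), "ymaw",np.degrees(np.arctan2(-y[0],y[1])))
M=(A+B)/2; print("pad est",M+.050*x-.028*z, "pad from slot_mid")
o3,o4=(284.6,124.6),(194.6,271.6)
t,e=m((208,350-300),(570,343-0),o3,(194.6-100,271.6)) if 0 else m((208,50),(172,44),o3,(194.6,271.6-0+75-75))
print("tester top",t,e)
# lower: side tile starts at v=272 as bottom tile (y-300)
t2,e=m((203,180),(187,240),o3,o4) ; print("rim-ish",t2,e)
f=onz(S,333,187,.005); print("foot scene",f, "side",onz(T,244,348,.005))
for n,c in cs.items():
    print(n,proj(c,t))
E
```

```text
A [ 0.4903 -0.2024  0.0673] gap 0.0013
B [ 0.5144 -0.1044  0.0658] gap 0.003
C [ 0.5844 -0.2266  0.1041] gap 0.0003
D [ 0.6093 -0.1317  0.1017] gap 0.0011
lens AB CD AC BD [np.float64(0.101), np.float64(0.0981), np.float64(0.1038), np.float64(0.1051)]
x [ 0.90439496 -0.24663781  0.34819471] y [ 0.24596068  0.96908327 -0.01951825] z [-0.33261573  0.10329442  0.93709722] slope 20.376935287139975 yaw -15.254212695817536 ymaw -14.241384349761445
pad est [ 0.55690031 -0.16861818  0.05772725] pad from slot_mid
tester top [0.59046113 0.22737026 0.15359964] 0.001177365845751796
rim-ish [0.59033833 0.23449812 0.05232472] 0.00039828307146757386
foot scene [0.59292165 0.22368914 0.005     ] side [0.59029279 0.23100544 0.005     ]
scene [336.86179211 137.13576311]
side [238.0227088  282.51261526]
wrist [-3403.76269852 -3498.18306303]
```

View pics/wrist0.png

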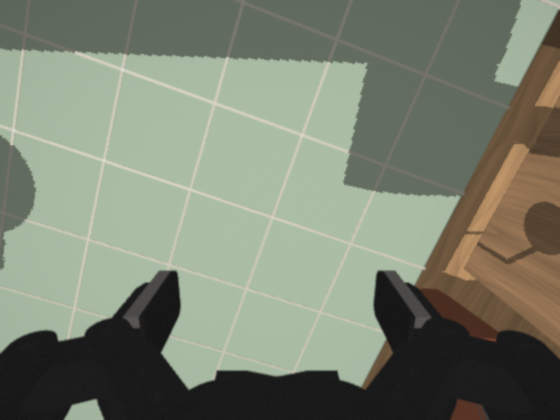

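The measurements agree with the given sizes. The roof comes out at 101 x 104 mm with a slope of 20.4° and yaw of about -15°. The pad is at (0.557, -0.169, 0.058), and the tester's top is at z 0.154 above (0.590, 0.228). The wrist view shows only bare tiles between the fingers. Next I'll plan the arc to a point above the tester.

```bash
cat >> h.py <<'E'
from scipy.spatial.transform import Rotation as Ro, Slerp
def R0(q): return Ro.from_quat(np.r_[q[1:],q[0]])
def down(yaw): # tool down, x axis at yaw (deg)
    return Ro.from_euler("z",yaw,degrees=True)*Ro.from_euler("x",180,degrees=True)
def plan(p0,r0,p1,r1,n,g,arc=False,axis=None):
    cyl=lambda p:np.array([np.hypot(p[0],p[1]),np.arctan2(p[1],p[0]),p[2]])
    tot=(r0.inv()*r1).as_rotvec() if axis is None else axis
    p,r=np.array(p0,float),r0; rows=[]
    for i in range(1,n+1):
        f=i/n
        if arc: c=cyl(p0)*(1-f)+cyl(p1)*f; t=np.array([c[0]*np.cos(c[1]),c[0]*np.sin(c[1]),c[2]])
        else: t=(1-f)*np.array(p0)+f*np.array(p1)
        tr=r0*Ro.from_rotvec(tot*f)
        s=r.inv().apply(t-p).round(4); w=(r.inv()*tr).as_rotvec().round(4)
        p=p+r.apply(s); r=r*Ro.from_rotvec(w); rows.append([g,*map(float,s),*map(float,w)])
    print("[" + ",".join("["+",".join(f"{v:g}" for v in q)+"]" for q in rows)+"]"); print("end",p.round(4))
E
python3 - <<'E'
from h import *
s=env.get_state()
a=R0(s["orientation"]); b=down(92.5); print((a.inv()*b).as_rotvec())
plan(s["tcp_pos"],a,[.590,.228,.30],b,18,1,arc=True)
E
```

```text
[-1.92275483e-03 -3.63405579e-05 -2.84738459e+00]
[[1,0.0009,-0.0514,-0.0028,-0.0001,-0,-0.1582],[1,0.0045,-0.0514,-0.0028,-0.0001,-0,-0.1582],[1,0.008,-0.0513,-0.0028,-0.0001,-0,-0.1582],[1,0.0117,-0.0509,-0.0027,-0.0001,-0,-0.1582],[1,0.0152,-0.0503,-0.0028,-0.0001,-0,-0.1581],[1,0.0187,-0.0493,-0.0028,-0.0001,-0,-0.1582],[1,0.0222,-0.0483,-0.0028,-0.0001,-0,-0.1582],[1,0.0255,-0.0468,-0.0028,-0.0001,-0,-0.1582],[1,0.0289,-0.0452,-0.0028,-0.0001,-0,-0.1582],[1,0.0321,-0.0433,-0.0028,-0.0001,-0.0001,-0.1582],[1,0.0353,-0.0412,-0.0027,-0.0001,0,-0.1582],[1,0.0381,-0.0389,-0.0028,-0.0002,0,-0.1582],[1,0.041,-0.0364,-0.0028,-0.0001,0,-0.1581],[1,0.0436,-0.0337,-0.0028,-0.0001,0,-0.1582],[1,0.046,-0.0307,-0.0028,-0.0001,0,-0.1582],[1,0.0483,-0.0276,-0.0028,-0.0001,0,-0.1582],[1,0.0504,-0.0244,-0.0028,-0.0001,0,-0.1582],[1,0.0521,-0.0209,-0.0028,-0.0001,0,-0.1582]]
end [0.59  0.228 0.3  ]
```

{"op": "carry_out", "data": {
  "steps": [
    [1, 0.001, -0.051, -0.0028, 0, 0, -0.158],
    [1, 0.0045, -0.051, -0.0028, 0, 0, -0.158],
    [1, 0.008, -0.051, -0.0028, 0, 0, -0.158],
    [1, 0.012, -0.051, -0.0028, 0, 0, -0.158],
    [1, 0.015, -0.05, -0.0028, 0, 0, -0.158],
    [1, 0.019, -0.049, -0.0028, 0, 0, -0.158],
    [1, 0.022, -0.048, -0.0028, 0, 0, -0.158],
    [1, 0.0255, -0.047, -0.0028, 0, 0, -0.158],
    [1, 0.029, -0.045, -0.0028, 0, 0, -0.158],
    [1, 0.032, -0.043, -0.0028, 0, 0, -0.158],
    [1, 0.035, -0.041, -0.0028, 0, 0, -0.158],
    [1, 0.038, -0.039, -0.0028, 0, 0, -0.158],
    [1, 0.041, -0.036, -0.0028, 0, 0, -0.158],
    [1, 0.0435, -0.034, -0.0028, 0, 0, -0.158],
    [1, 0.046, -0.031, -0.0028, 0, 0, -0.158],
    [1, 0.048, -0.0275, -0.0028, 0, 0, -0.158],
    [1, 0.05, -0.0245, -0.0028, 0, 0, -0.158],
    [1, 0.052, -0.021, -0.0028, 0, 0, -0.158],
    [1, 0, 0, 0, 0, 0, 0],
    [1, 0, 0, 0, 0, 0, 0]
  ]
}}

```text
clock: 2.65
tcp_pos: [0.5894, 0.2244, 0.3003]
orientation: [0.0, 0.693, 0.721, -0.0]
wrist_force: [-0.5, 0.1, -0.1]
finger_gap: 0.0853
```

```bash
python3 - <<'E'
from h import *
import pickle
s=env.get_state(); print(s["clock"],s["tcp_pos"],R0(s["orientation"]).as_matrix().round(3),s["joint_pos"].round(3))
c=cam("wrist"); pickle.dump(c,open("w1.pkl","wb")); save("w1.png",c["color"])
print(proj(c,[.59,.228,.155]))
E
```

```text
2.65 [0.58939889 0.22442799 0.30026597] [[-0.04   0.999 -0.   ]
 [ 0.999  0.04  -0.001]
 [-0.001 -0.001 -1.   ]] [ 2.370e-01  4.230e-01  3.270e-01  1.475e+00 -1.000e-03  1.970e-01]
[281.44663027 206.30687347]
```

View pics/w1.png

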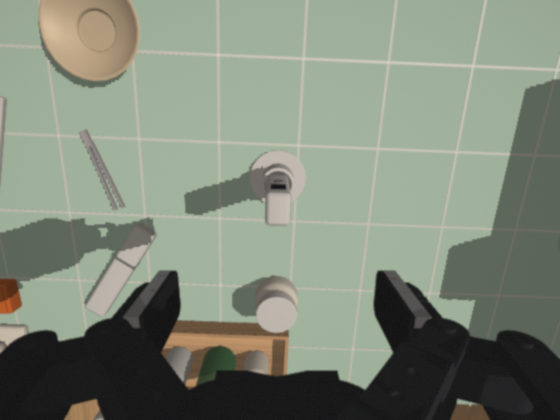

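The wrist view shows the tester's top at about (279,206), 2 px from the prediction, with the screen facing the base (up in the image). I'll refine the centre and yaw from the bright top face.

```bash
python3 - <<'E'
from h import *
import pickle
c=pickle.load(open("w1.pkl","rb")); im=c["color"].astype(int)
m=(np.abs(im[:,:,1]-im[:,:,0])<14)&(im[:,:,0]>120)
L=[];Rr=[];
for v in range(194,222,3):
    u=np.where(m[v,255:305])[0]+255; print(v,u.min(),u.max(),end="; "); L.append((v,u.min()));Rr.append((v,u.max()))
col=np.where(m[185:235,279])[0]+185; print(col.min(),col.max())
pl=np.polyfit(*np.array(L).T,1);pr=np.polyfit(*np.array(Rr).T,1); print(pl,pr)
for u0 in (0,):
    for v in (192,223): 
        print(onz(c,np.polyval(pl,v)-.5,v,.155),onz(c,np.polyval(pr,v)+.5,v,.155))
E
```

```text
194 267 300; 197 262 298; 200 259 296; 203 265 296; 206 265 296; 209 265 296; 212 265 296; 215 265 296; 218 255 295; 221 255 304; 192 225
[-2.56565657e-01  3.15537374e+02] [3.03030303e-02 2.91012121e+02]
[0.57821141 0.21443451 0.155     ] [0.5771665  0.24066026 0.155     ]
[0.60556674 0.20846488 0.155     ] [0.60418984 0.24302368 0.155     ]
```

```bash
python3 - <<'E'
from h import *
import pickle
c=pickle.load(open("w1.pkl","rb")); roi=c["color"][196:235,250:310]
s=cv2.cvtColor(roi,cv2.COLOR_RGB2HSV)[:,:,1]
th,m=cv2.threshold(cv2.GaussianBlur(s,(3,3),0),0,255,cv2.THRESH_BINARY_INV+cv2.THRESH_OTSU)
m=cv2.morphologyEx(m,cv2.MORPH_OPEN,np.ones((5,5)))
k=max(cv2.findContours(m,cv2.RETR_EXTERNAL,cv2.CHAIN_APPROX_NONE)[0],key=cv2.contourArea)
print(th,cv2.boundingRect(k),cv2.minAreaRect(k))
r=cv2.boxPoints(cv2.minAreaRect(k))+[250,196]
for u,v in r: print(u,v,onz(c,u,v,.155).round(4))
for v in range(2,26,4):
    u=np.where(m[v])[0]; print(v+196,u.min()+250,u.max()+250)
E
```

```text
27.0 (7, 0, 41, 30) ((27.0, 14.5), (29.0, 40.0), 90.0)
257.0 196.0 [0.5819 0.2072 0.155 ]
297.0 196.0 [0.5806 0.2406 0.155 ]
297.0 225.0 [0.606 0.242 0.155]
257.0 225.0 [0.6074 0.2078 0.155 ]
198 257 297
202 263 296
206 265 291
210 265 291
214 265 290
218 265 290
```

The handle's top centre is at about (0.5915, 0.2256) and its yaw is about 1°, square to the jaws. I'll go down 190 mm and grip.

{"op": "carry_out", "data": {
  "steps": [
    [1, 0.001, 0.002, 0.03, 0, 0, 0],
    [1, 0, 0, 0.04, 0, 0, 0],
    [1, 0, 0, 0.04, 0, 0, 0],
    [1, 0, 0, 0.035, 0, 0, 0],
    [1, 0, 0, 0.025, 0, 0, 0],
    [1, 0, 0, 0.015, 0, 0, 0],
    [1, 0, 0, 0.005, 0, 0, 0],
    [1, 0, 0, 0, 0, 0, 0],
    [-1, 0, 0, 0, 0, 0, 0],
    [-1, 0, 0, 0, 0, 0, 0],
    [-1, 0, 0, 0, 0, 0, 0],
    [-1, 0, 0, 0, 0, 0, 0],
    [-1, 0, 0, 0, 0, 0, 0],
    [-1, 0, 0, 0, 0, 0, 0],
    [-1, 0, 0, 0, 0, 0, 0],
    [-1, 0, 0, 0, 0, 0, 0]
  ],
  "grip_force": 40
}}

```text
clock: 4.7
tcp_pos: [0.5918, 0.2257, 0.1111]
orientation: [0.0, 0.693, 0.721, 0.0]
wrist_force: [0.4, 0.2, 5.0]
finger_gap: 0.0216
```

Gripped: the gap is 21.6 mm against a 22 mm handle. Now I'll lift straight up.

{"op": "carry_out", "data": {
  "steps": [
    [-1, 0, 0, -0.01, 0, 0, 0],
    [-1, 0, 0, -0.02, 0, 0, 0],
    [-1, 0, 0, -0.025, 0, 0, 0],
    [-1, 0, 0, -0.025, 0, 0, 0],
    [-1, 0, 0, -0.03, 0, 0, 0],
    [-1, 0, 0, -0.03, 0, 0, 0],
    [-1, 0, 0, -0.03, 0, 0, 0],
    [-1, 0, 0, 0, 0, 0, 0],
    [-1, 0, 0, 0, 0, 0, 0]
  ]
}}

```text
clock: 5.82
tcp_pos: [0.591, 0.2254, 0.2795]
orientation: [-0.0, 0.693, 0.721, -0.001]
wrist_force: [-0.6, 0.3, -1.7]
finger_gap: 0.0218
```

```bash
python3 - <<'E'
from h import *
import pickle
s=env.get_state(); p=s["tcp_pos"]; R=R0(s["orientation"]); print(s["clock"],p,s["wrist_force"],s["finger_gap"])
t=[]
for n in("scene","side"):
    c=cam(n); pickle.dump(c,open(n+"2.pkl","wb"))
    u,v=proj(c,p+R.apply([0,0,.08])).astype(int); print(n,u,v,proj(c,p+R.apply([0,0,.105])))
    x,y=u-35,v-45; print(x,y); t.append(cv2.resize(c["color"][y:y+90,x:x+70],None,fx=5,fy=5,interpolation=cv2.INTER_CUBIC))
save("lift.png",np.hstack(t))
E
```

```text
5.825 [0.5910128  0.22543543 0.27948844] [-0.55157155  0.32558377 -1.66344283] 0.021801830819542137
scene 338 120 [337.21204715 130.00020658]
303 75
side 235 257 [237.07578795 270.91411785]
200 212
```

View pics/lift.png

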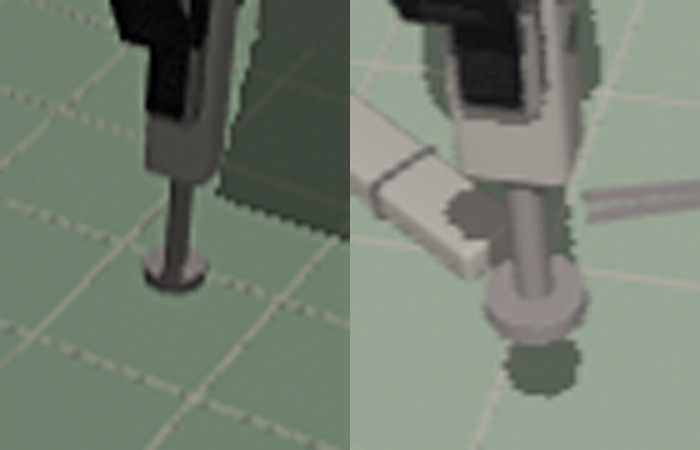

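The scene tile shows the head hanging straight, its lower rim centred at about (337.8,129.8) px. The side tile has it at about (237,273), so it matches the prediction within 1–3 px. Next I'll plan the carry to a point high above the slot mouth, then down in front of it.

```bash
cat >> h.py <<'E'
psi=np.radians(-14.8); s2,c2=np.sin(np.radians(20)),np.cos(np.radians(20))
xh=np.array([c2*np.cos(psi),c2*np.sin(psi),s2]); zh=np.array([-s2*np.cos(psi),-s2*np.sin(psi),c2]); yh=np.cross(zh,xh)
PAD=np.array([.5570,-.1680,.060]); RH=Ro.from_matrix(np.c_[yh,xh,-zh])
E
python3 - <<'E'
from h import *
import pickle
c=pickle.load(open("c0.pkl","rb")); S,T=c["scene"],c["side"]
print("dish rim",onz(S,228,206,.024),onz(T,355,257,.024), "tweezer",onz(S,284,245,.0))
a,b=pickle.load(open("scene2.pkl","rb")),pickle.load(open("side2.pkl","rb"))
print("face",meet(ray(a,337.6,129.4),ray(b,236.8,273.2)))
s=env.get_state(); p,R=s["tcp_pos"],R0(s["orientation"])
pre=PAD-.100*xh+.008*zh+.105*zh; print("pre tcp",pre,"face",pre-.105*zh)
hi=pre+[0,0,.13]
plan(p,R,hi,RH,14,-1,arc=True)
print("down shift tool",RH.inv().apply(pre-hi))
E
```

```text
dish rim [0.42650443 0.01993348 0.024     ] [0.43268923 0.01617288 0.024     ] tweezer [0.58944356 0.00725584 0.        ]
face (array([0.59020493, 0.22874504, 0.17372937]), np.float64(0.0002954609075761642))
pre tcp [ 0.42878226 -0.13412341  0.13198325] face [ 0.46350294 -0.14329701  0.03331553]
[[-1,-0.0324,-0.0036,0.0012,-0.025,-0.0036,0.0211],[-1,-0.0316,-0.0048,0.0013,-0.0249,-0.0037,0.0211],[-1,-0.0309,-0.0057,0.0011,-0.025,-0.0036,0.0212],[-1,-0.0302,-0.0067,0.001,-0.0249,-0.0037,0.0211],[-1,-0.0293,-0.0076,0.0008,-0.025,-0.0036,0.0211],[-1,-0.0285,-0.0086,0.0005,-0.0249,-0.0036,0.0211],[-1,-0.0277,-0.0093,0.0002,-0.025,-0.0037,0.0211],[-1,-0.0268,-0.0102,-0.0001,-0.0249,-0.0036,0.0212],[-1,-0.0259,-0.0109,-0.0006,-0.025,-0.0037,0.0211],[-1,-0.025,-0.0115,-0.0011,-0.0249,-0.0036,0.0211],[-1,-0.024,-0.0122,-0.0016,-0.025,-0.0036,0.0211],[-1,-0.0231,-0.0127,-0.0021,-0.025,-0.0037,0.0211],[-1,-0.0222,-0.0132,-0.0027,-0.0249,-0.0036,0.0212],[-1,-0.0211,-0.0137,-0.0032,-0.025,-0.0037,0.0211]]
end [ 0.4288 -0.1341  0.262 ]
down shift tool [ 0.         -0.04446262  0.12216004]
```

{"op": "carry_out", "data": {
  "steps": [
    [-1, -0.032, -0.004, 0.001, -0.025, -0.0036, 0.021],
    [-1, -0.032, -0.005, 0.001, -0.025, -0.0036, 0.021],
    [-1, -0.031, -0.006, 0.001, -0.025, -0.0036, 0.021],
    [-1, -0.03, -0.007, 0.001, -0.025, -0.0036, 0.021],
    [-1, -0.029, -0.008, 0.001, -0.025, -0.0036, 0.021],
    [-1, -0.0285, -0.0085, 0, -0.025, -0.0036, 0.021],
    [-1, -0.028, -0.009, 0, -0.025, -0.0036, 0.021],
    [-1, -0.027, -0.01, 0, -0.025, -0.0036, 0.021],
    [-1, -0.026, -0.011, -0.001, -0.025, -0.0036, 0.021],
    [-1, -0.025, -0.0115, -0.001, -0.025, -0.0036, 0.021],
    [-1, -0.024, -0.012, -0.0015, -0.025, -0.0036, 0.021],
    [-1, -0.023, -0.0125, -0.002, -0.025, -0.0036, 0.021],
    [-1, -0.022, -0.013, -0.0025, -0.025, -0.0036, 0.021],
    [-1, -0.021, -0.0135, -0.003, -0.025, -0.0036, 0.021],
    [-1, 0, 0, 0, 0, 0, 0],
    [-1, 0, 0, 0, 0, 0, 0]
  ]
}}

```text
clock: 7.92
tcp_pos: [0.4296, -0.1338, 0.2635]
orientation: [0.138, 0.78, 0.601, 0.108]
wrist_force: [-0.2, 0.1, -0.8]
finger_gap: 0.0217
```

```bash
python3 - <<'E'
from h import *
s=env.get_state(); p,R=s["tcp_pos"],R0(s["orientation"]); print(s["clock"],p,s["joint_pos"].round(2),s["wrist_force"],s["finger_gap"])
print("rot err",(R.inv()*RH).as_rotvec().round(4))
pre=PAD-.100*xh+.008*zh+.105*zh
plan(p,R,pre,RH,7,-1)
E
```

```text
7.925 [ 0.42958581 -0.1338454   0.26346564] [-0.54 -0.21 -0.54  0.9   0.1  -0.27] [-0.19197501  0.10426585 -0.82089331] 0.021652074194186206
rot err [ 0.0026 -0.0027  0.0008]
[[-1,-0.0001,-0.0066,0.0176,0.0004,-0.0004,0.0001],[-1,-0.0001,-0.0065,0.0176,0.0003,-0.0004,0.0001],[-1,-0.0001,-0.0066,0.0176,0.0004,-0.0003,0.0002],[-1,-0.0001,-0.0065,0.0176,0.0004,-0.0004,0.0001],[-1,-0.0001,-0.0066,0.0176,0.0003,-0.0004,0.0001],[-1,-0.0001,-0.0065,0.0176,0.0004,-0.0004,0.0001],[-1,-0,-0.0065,0.0176,0.0004,-0.0004,0.0001]]
end [ 0.4288 -0.1341  0.132 ]
```

{"op": "carry_out", "data": {
  "steps": [
    [-1, 0, -0.0065, 0.0176, 0.0004, -0.0004, 0],
    [-1, 0, -0.0065, 0.0176, 0.0004, -0.0004, 0],
    [-1, 0, -0.0066, 0.0176, 0.0004, -0.0004, 0],
    [-1, 0, -0.0066, 0.0176, 0.0004, -0.0004, 0],
    [-1, 0, -0.0066, 0.0176, 0.0004, -0.0004, 0],
    [-1, 0, -0.0065, 0.0176, 0.0004, -0.0004, 0],
    [-1, 0, -0.0065, 0.0176, 0.0004, -0.0004, 0],
    [-1, 0, 0, 0, 0, 0, 0],
    [-1, 0, 0, 0, 0, 0, 0]
  ]
}}

```text
clock: 9.05
tcp_pos: [0.4297, -0.1337, 0.133]
orientation: [0.138, 0.78, 0.602, 0.106]
wrist_force: [-0.4, 0.2, -1.1]
finger_gap: 0.0218
```

```bash
python3 - <<'E'
from h import *
import pickle
s=env.get_state(); p,R=s["tcp_pos"],R0(s["orientation"]); print(s["clock"],p,s["wrist_force"],s["finger_gap"],(R.inv()*RH).as_rotvec().round(4))
f=p+R.apply([0,0,.105]); print("face in hood",[(f-PAD)@a for a in(xh,yh,zh)])
t=[]
for n in("scene","side"):
    c=cam(n); pickle.dump(c,open(n+"3.pkl","wb"))
    u,v=proj(c,(f+PAD)/2+[0,0,.03]).astype(int); x,y=max(u-50,0),max(v-60,0); print(n,x,y,"face",proj(c,f),"mark",proj(c,PAD),"mouth L/R",proj(c,PAD-.05*xh+.028*zh+.01*yh),proj(c,PAD-.05*xh+.028*zh-.01*yh))
    t.append(cv2.resize(c["color"][y:y+120,x:x+100],(400,480),interpolation=cv2.INTER_CUBIC))
save("pre.png",np.hstack(t)); c=cam("wrist"); save("w3.png",c["color"]); pickle.dump(c,open("w3.pkl","wb"))
print(proj(c,PAD))
E
```

```text
9.05 [ 0.42974666 -0.13367076  0.13295613] [-0.36309655  0.23730137 -1.14291932] 0.021793811362199725 [0.0009 0.0001 0.002 ]
face in hood [np.float64(-0.09880963947846641), np.float64(0.0006686849647284353), np.float64(0.008634891413505114)]
scene 154 197 face [194.14539735 256.75786759] mark [220.17197054 277.2559719 ] mouth L/R [206.58490524 254.71983598] [198.33490032 260.13203522]
side 275 116 face [345.26639666 199.12882214] mark [304.19378381 178.02312685] mouth L/R [327.25654721 183.49485589] [330.69184685 178.49571087]
[276.41431247 328.76149585]
```

View pics/pre.png

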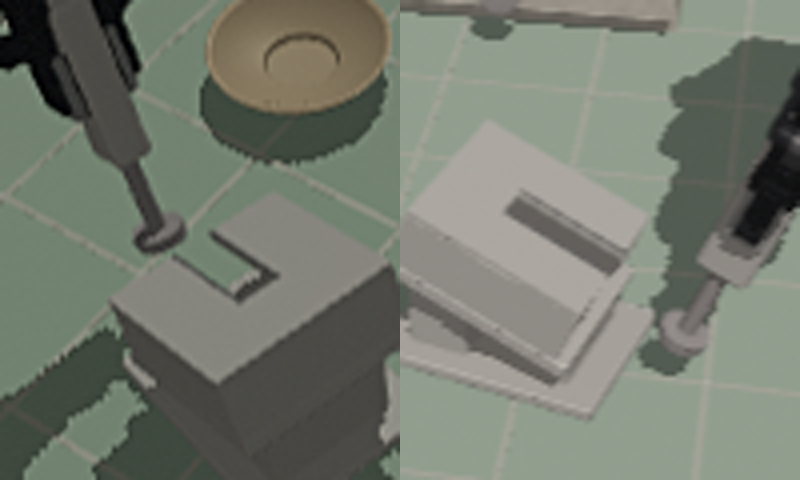

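View pics/w3.png

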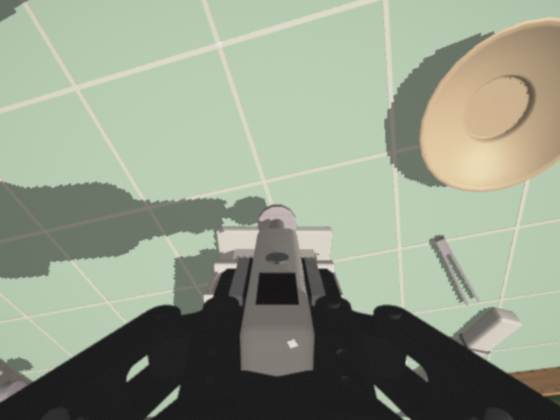

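The pre-entry pictures match the model to about 1 px. The slot mouth corners read (197,261) and (207,255) in the scene view, against predictions of (198,260) and (207,255). The head reads (193.5,256), predicted (194,257). The wrist view shows the head and stand base centred on each other within a few px. I'll slide in up the slope.

{"op": "carry_out", "data": {
  "steps": [
    [-1, 0, 0.006, 0, 0, 0, 0],
    [-1, 0, 0.009, 0, 0, 0, 0],
    [-1, 0, 0.009, 0, 0, 0, 0],
    [-1, 0, 0.009, 0, 0, 0, 0],
    [-1, 0, 0.009, 0, 0, 0, 0],
    [-1, 0, 0.009, 0, 0, 0, 0],
    [-1, 0, 0.009, 0, 0, 0, 0],
    [-1, 0, 0, 0, 0, 0, 0]
  ]
}}

```text
clock: 10.2
tcp_pos: [0.4844, -0.1485, 0.1534]
orientation: [0.138, 0.78, 0.601, 0.106]
wrist_force: [0.0, -0.1, -0.8]
finger_gap: 0.0216
```

{"op": "carry_out", "data": {
  "steps": [
    [-1, 0, 0.007, 0, 0, 0, 0],
    [-1, 0, 0.007, 0, 0, 0, 0],
    [-1, 0, 0.007, 0, 0, 0, 0],
    [-1, 0, 0.007, 0, 0, 0, 0],
    [-1, 0, 0.006, 0, 0, 0, 0],
    [-1, 0, 0.005, 0, 0, 0, 0],
    [-1, 0, 0, 0, 0, 0, 0],
    [-1, 0, 0, 0, 0, 0, 0]
  ]
}}

```text
clock: 11.2
tcp_pos: [0.5187, -0.1574, 0.1661]
orientation: [0.138, 0.78, 0.601, 0.106]
wrist_force: [0.0, 0.8, -1.0]
finger_gap: 0.0217
```

```bash
python3 - <<'E'
from h import *
import pickle
s=env.get_state(); p,R=s["tcp_pos"],R0(s["orientation"]); print(s["clock"],p,s["wrist_force"],s["finger_gap"],(R.inv()*RH).as_rotvec().round(4))
f=p+R.apply([0,0,.105]); print("face in hood",[(f-PAD)@a for a in(xh,yh,zh)])
t=[]
for n in("scene","side"):
    c=cam(n); pickle.dump(c,open(n+"4.pkl","wb"))
    q=PAD+.028*zh; u,v=proj(c,q).astype(int); x,y=u-33,v-40; print(n,x,y,"neck@roof",proj(c,f+.028*R.apply([0,0,-1])),"slot end L/R",proj(c,q+.015*xh+.01*yh),proj(c,q+.015*xh-.01*yh),"mouth",proj(c,q-.05*xh+.01*yh),proj(c,q-.05*xh-.01*yh))
    t.append(cv2.resize(c["color"][y:y+80,x:x+66],(396,480),interpolation=cv2.INTER_CUBIC))
save("in.png",np.hstack(t))
E
```

```text
11.2 [ 0.51867301 -0.15735918  0.16610381] [ 0.03093389  0.82231664 -0.97045577] 0.021657067298365515 [-0.0001  0.0004  0.001 ]
face in hood [np.float64(-0.0010919168734360519), np.float64(0.00045720576471424735), np.float64(0.008308342109227209)]
scene 182 226 neck@roof [214.07202243 262.37814969] slot end L/R [223.94295717 265.93656214] [215.42066563 271.75728934] mouth [206.58490524 254.71983598] [198.33490032 260.13203522]
side 275 128 neck@roof [310.35239346 166.51741669] slot end L/R [300.6721207  167.71144599] [304.46553419 162.97820601] mouth [327.25654721 183.49485589] [330.69184685 178.49571087]
```

View pics/in.png

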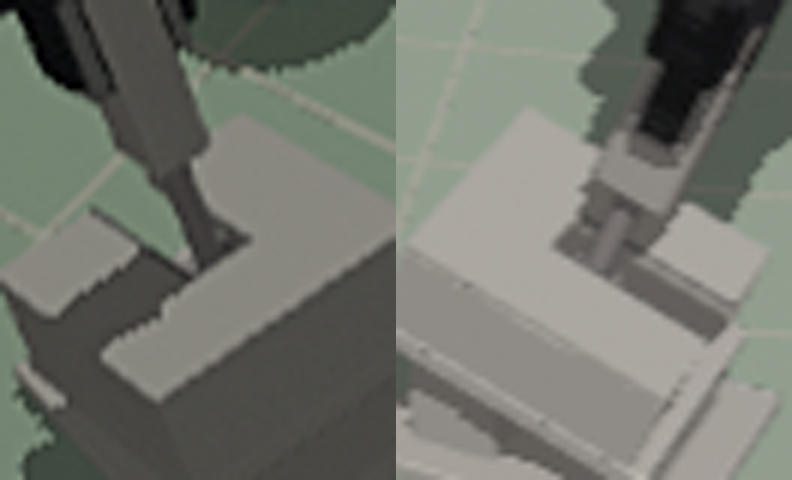

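The neck sits in the slot near the slot's closed end, as predicted: end corners (223.7,266) and (214.5,271) in the scene view, predicted (223.9,265.9) and (215.4,271.8). There's no contact force. I'll press down in small steps.

{"op": "carry_out", "data": {
  "steps": [
    [-1, -0.0004, 0.001, 0.002, 0, 0, 0],
    [-1, 0, 0, 0.002, 0, 0, 0],
    [-1, 0, 0, 0.002, 0, 0, 0],
    [-1, 0, 0, 0, 0, 0, 0],
    [-1, 0, 0, 0, 0, 0, 0]
  ]
}}

```text
clock: 11.92
tcp_pos: [0.5217, -0.1586, 0.161]
orientation: [0.138, 0.78, 0.601, 0.106]
wrist_force: [0.0, -0.2, -1.0]
finger_gap: 0.0214
```

{"op": "carry_out", "data": {
  "steps": [
    [-1, 0, 0, 0.001, 0, 0, 0],
    [-1, 0, 0, 0.001, 0, 0, 0],
    [-1, 0, 0, 0, 0, 0, 0],
    [-1, 0, 0, 0, 0, 0, 0]
  ]
}}

```text
clock: 12.42
tcp_pos: [0.5224, -0.1588, 0.1592]
orientation: [0.138, 0.78, 0.601, 0.106]
wrist_force: [0.9, 0.4, 0.3]
finger_gap: 0.0217
```

{"op": "carry_out", "data": {
  "steps": [
    [-1, 0, 0, 0.001, 0, 0, 0],
    [-1, 0, 0, 0.001, 0, 0, 0],
    [-1, 0, 0, 0, 0, 0, 0],
    [-1, 0, 0, 0, 0, 0, 0]
  ]
}}

```text
clock: 12.92
tcp_pos: [0.5231, -0.159, 0.1574]
orientation: [0.138, 0.78, 0.601, 0.106]
wrist_force: [-0.3, 1.4, 1.0]
finger_gap: 0.0217
```

{"op": "carry_out", "data": {
  "steps": [
    [-1, 0, 0, 0.001, 0, 0, 0],
    [-1, 0, 0, 0.001, 0, 0, 0],
    [-1, 0, 0, 0, 0, 0, 0],
    [-1, 0, 0, 0, 0, 0, 0]
  ]
}}

```text
clock: 13.42
tcp_pos: [0.5238, -0.1592, 0.1555]
orientation: [0.138, 0.78, 0.601, 0.106]
wrist_force: [-1.0, -0.6, 1.8]
finger_gap: 0.0218
```

```bash
cat > chk.py <<'E'
from h import *
F=[];T=[]
for i in range(20): c=cam("side"); s=env.get_state(); F.append(s["wrist_force"]);T.append(s["ft_torque"])
p,R=s["tcp_pos"],R0(s["orientation"]); f=p+R.apply([0,0,.105])
m=np.mean(F,0); print(s["clock"],"F hood",[round(m@a,2) for a in(xh,yh,zh)],"sd",np.std(F,0).round(2),"T",np.mean(T,0).round(3),s["finger_gap"])
print("face",[round((f-PAD)@a,4) for a in(xh,yh,zh)],(R.inv()*RH).as_rotvec().round(4))
E
python3 chk.py
```

```text
14.425 F hood [np.float64(-0.32), np.float64(-0.1), np.float64(2.06)] sd [0.42 0.36 0.41] T [0.095 0.373 0.001] 0.021677137833705888
face [np.float64(0.0004), np.float64(-0.0), np.float64(-0.0036)] [0.0006 0.0005 0.0011]
```

The press averages 2.06 N plus about 0.9 N of tester weight, so roughly 3.0 N, with the model face depth at 3.6 mm. The sideways force is just gravity's share (-0.3 N), so there's no sign of load on the cover. One last look.

```bash
python3 - <<'E'
from h import *
s=env.get_state(); p,R=s["tcp_pos"],R0(s["orientation"]); f=p+R.apply([0,0,.105]); t=[]
for n in("scene","side"):
    c=cam(n); q=PAD+.028*zh; u,v=proj(c,q).astype(int); x,y=u-25,v-30; print(n,x,y,proj(c,f+.03*zh),proj(c,f+.055*zh))
    t.append(cv2.resize(c["color"][y:y+60,x:x+50],(400,480),interpolation=cv2.INTER_CUBIC))
save("end.png",np.hstack(t))
E
```

```text
scene 190 236 [215.91606697 266.79828692] [211.68466473 256.53878792]
side 283 138 [308.23781029 169.33179191] [312.35411902 160.89448283]
```

View pics/end.png

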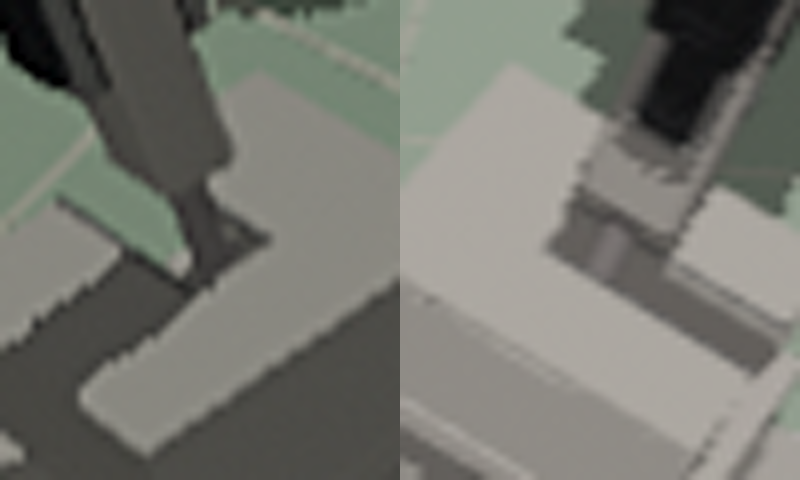

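The neck is at (215.6,266.6) in the scene view, predicted (215.9,266.8), and at (309,169) in the side view, predicted (308,169). It stands clear of both slot edges, so I'm handing in.

```bash
python3 -c "
from workcell import env
s=env.get_state(); print(s['clock'],abs(s['qvel']).max(),s['finger_gap']); print(env.hand_in())"
```

```text
14.525 0.0014245334670648139 0.022142186612955805
the job is handed in; nothing more can be done
None
```

The job is handed in at 14.5 s, with the tester held pressed on the sprung pad. I gripped it at mid-handle, lifted it straight out of the cup, tilted it 20° and slid it up the slot. Then I pressed it down in 1–2 mm steps.

**Last checks:**
- **Press:** about 3.0 N, which is the averaged wrist force plus the tester's weight. By the arm's pose and the stand measured from the pictures, the pad is about 3.6 mm down.
- **Position:** the face centre is within 1 mm of the mark by that same reckoning. The final pictures matched the prediction to about 1 px (about 1.4 mm).
- **Squareness:** the tool is within 0.002 rad of the modelled slope. The measured slope was 20.4° and its yaw about -15°, each good to about 1°.
- **Cover:** the sideways force was about 0.3 N, which is just the tilted tester's own weight, so I saw no sign of leaning on the cover.
- **Grip and stillness:** the finger gap was 22 mm and the joints were at rest.

**Did not fully agree or was not confirmed:**
- **Stand height:** the cameras put the pad about 2 mm lower than the given 60 mm. I used the given height, and contact came about where it predicted.
- **Wrist torque:** it read 0.37 N·m when pressed. I put that down to the tilted gripper's own weight, but did not check it separately.
- **Pad ring:** I never saw the dark ring itself, so the pad's middle comes from the cover's corners.

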